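# Hang the lance holder on the drying stand

### The arm

A 6-joint arm with a two-finger parallel gripper is mounted at the origin on the work surface. World frame = base frame: x ahead of the robot, y to its left, z up, the work surface at z = 0. Lengths are in mm, angles in rad, forces in N, time in s.
With the tool pointing down it reaches from about 300 to 775 mm from the base axis. Payload 14.6 kg.
Tool frame: the origin (TCP) lies between the finger pads; the fingertips stand manip.tip_reach ahead of it and the grasp point (between the pads) lies 5 mm behind it (manip.tip_reach is the distance from the TCP to the fingertips, in mm); z points along the fingers, y is the line along which they close (so a half turn about z gives the same grasp; the last joint's range is limited). The gripper opens to 94 mm and grips with 3 to 60 N. Pads are 16 mm wide; open, the fingers measure 119 mm over their backs; the gripper's body (75 mm by 177 mm) begins 78 mm behind the grasp point.
Start: joints at [-1.27, 0.3, 1.521, -0, 1.321, -0.067], TCP at [197.752, -513.209, 186.046] pointing down, gripper open.
Joint ranges: [-3.03, 3.03], [-0.79, 2.21], [0.23, 2.52], [-1.04, 4.18], [0, 3.07], [-2.55, 2.55]. Speed limits (rad/s): [2.22, 2.22, 2.57, 3.14, 3.14, 3.14].

### API

Orientations are given as [roll, pitch, yaw] about the fixed x, y, z axes, in that order (R = Rz(yaw) Ry(pitch) Rx(roll)).
In Python, from cell import manip gives the robot as it stands. The module is installed in compiled form; this text tells all that it offers.
- The arm moves only by the shell command python3 -m creep 'ROWS' [FORCE]. ROWS is JSON, a list of rows, each a list of 3 entries, a list of its own where there are three numbers: the opening, from -1 (shut) to 1 (fully open), then the shift along the tool's x, y, z in cm, then the turn about the tool's z in units of 5 degrees (1.0 is 5 degrees). In form: [[grip, [tx, ty, tz], roll], ...]. A call has 1 to 12 rows; each row is the pose to reach, as a shift and turn from the pose commanded when the call began, along the tool's axes at that moment; what a row does not reach only later rows make up. A row lasts 1/10 s, in which the tool goes at most 50 mm and 8.59 degrees, less where a joint would pass 70% of its speed; a pose out of reach is approached as far as the arm can. A call with a gripper value outside its range is refused whole. The fingers move at their own pace and stop on an object; FORCE is the grip in N (left out, the last holds). Time passes only in rows, so rows that repeat a pose let the fingers close. It gives the time, the measured TCP pose, the force, the opening and the grip force at its end, in the units of the state.
- manip.read_state(): the state, without advancing time (a new reading comes with each control period).
- manip.camera(name): name is "side" or "top" or "wrist"; returns the picture (480x640x3 uint8, red, green, blue); there is no depth.
- manip.camera_params(name): a dict with "fovy" (degrees; the focal length in pixels is half the picture's height over the tangent of half this angle, whatever the lens; pixels are square), "cx", "cy" (the principal point, pixels), "k1" (the pictures are not rectified: a ray, as slopes to the right and down, at radius r is drawn at 1 + k1 r^2 times it, then the intrinsics apply), "origin" and "attitude" of the camera in the world. Camera axes: x right, y down, z forward; pixel columns grow to the right and rows downward; lengths in mm; the calibration is good to about 2 mm. A picture is of the moment at which its call begins: read the wrist's pose just before it. camera_params takes no time and is no camera call; for the wrist camera it gives the pose at the moment of the call.
- manip.sign_off(): hands the job in; it is judged then, once.
The state is a dict: "clock": time; "joints": joint angles; "qd": joint speeds; "effort": joint torques, N m; "eef_pos": TCP position; "eef_rot": TCP orientation; "wrist_force": force on the tool from outside, world axes, zero at the start; "moment": the same for the moment, N m; "finger_gap": finger opening in mm; "finger_force": force on a finger pad.
Only numpy, scipy, OpenCV 4.12 (cv2) and the standard library are available. Lean on these libraries where they do the work, as an engineer would, in place of code of your own. Each camera call takes 0.05 s, during which the arm holds its last target. There are 200 camera calls.

### The job

Pick the blue lance holder up by its orange grip and hang it on the wooden drying stand, both holes of its flange over the two white pins and the lance tray on the side towards the robot. The pin bar is clamped by hand, so find the pins by light touch without leaning hard on them, keep hold until the flange lies fully home on the bar, then let go. Leave the three painted knights and the paint pot as they stand.

Things in the scene. Friction and masses are not known exactly. Their poses are not given: they have to be found in the camera images.
- holder: Stiff blue metal lance holder, about 0.3 kg, standing upright on the table. Origin on its underside; x to its back, y across, z up. Tray x -45 to +30 mm, 160 mm wide (y), 18 mm high, three red-yellow toy lances fixed in it. Back plate 6 mm thick (x 24 to 30 mm), 160 mm wide, from the underside up to the flange, which runs back from its top at z 80 mm.
- holder_grip (a point): Middle of the top edge of the holder's orange upright grip plate (holder x 22, y 0, z 122 mm); holder's axes. The plate is 14 mm thick in y, 44 mm long in x, and rises 42 mm above the flange's top; an orange web runs below it in front of the back plate. Grasp from above, fingers closing along holder y.
- holder_seat (a point): Point on the flange's underside midway between its two holes (holder x 52, y 0, z 74 mm); holder's axes. Flange: level, 6 mm thick, holder x 24 to 74 mm, 160 mm wide, two round through holes of 10 mm diameter at y -50 and +50 mm from this point. When hung it is midway between the pins at the height of stand_top.
- stand: Fixed wooden drying stand, base 100 x 240 x 12 mm, two posts and a 40 mm deep, 240 mm long beam. Origin: centre of its underside on the table; y along the beam, z up, -x is its front, towards the robot. A black metal pin bar lies on the beam. Pressing holder and stand together with more than 35 N is too hard.
- stand_top (a point): Middle of the stand at the height of the pin bar's top, 150 mm over the table; stand's axes. The bar (40 x 216 x 8 mm, a 7 mm high thumbscrew 100 mm either side of its middle) is clamped tight by hand, differently each time: its middle lies up to 13 mm to either side of this point along stand y; no listed pose tells where. The hung flange rests on it.
- stand_pins (a point): Point 18 mm above stand_top, at pin-top height; stand's axes. Two rigid upright white pins stand on the bar 50 mm either side of the bar's (not this point's) middle, at stand x = 0: 8 mm diameter, 18 mm tall, last 2.5 mm tapering to 6.6 mm. They stand 12 mm out of the hung flange, so open the fingers only to about 40 mm there.
- knight_green: Loose bystander: green and yellow toy knight on horseback on a green base 60 x 30 x 5 mm, 68 mm tall. Origin: centre of the base's underside, faces its -x
- knight_red: Loose bystander: red and cream toy knight on horseback, same size and axes
- knight_black: Loose bystander: black and cream toy knight on horseback, same size and axes
- paint_pot: Loose bystander: closed red paint pot with white cap, 38 mm in diameter, 50 mm tall. Origin: centre of its underside
Mind the look-alikes: they are no part of the job. What is meant by the holder is not purple or turquoise, and is the larger of those in its own colour.

How it is judged (in metres and radians):
On the way, in this order (a step that is already met when the one before it is completed fails the run):
1. the holder is lifted clear of the table in the fingers (height (world z) of holder above 0.03 m and contact force between the fingers and holder above 2 N), for 0.2 s.
2. the holder, still held by the fingers, is fully home on the pins (flange within 3 mm of the bar) (z of holder_seat in the frame of stand_top between -0.003 and 0.003 m and x of holder_seat in the frame of stand_top between -0.004 and 0.004 m and y of holder_seat in the frame of stand_top between -0.017 and 0.017 m and contact force between the fingers and holder above 1 N), for 0.1 s.
At the end, for the whole second after the job is handed in: The holder hangs at rest on both pins, tray on the robot's side: flange underside within 3 mm of the bar's top, its middle within 4 mm of the pin line and within 17 mm of the stand's middle along the beam, upright within 0.08 rad and in line with the beam within 0.06 rad, released (z of holder_seat in the frame of stand_top between -0.003 and 0.003 m and x of holder_seat in the frame of stand_top between -0.004 and 0.004 m and y of holder_seat in the frame of stand_top between -0.017 and 0.017 m and x of holder in the frame of stand below -0.03 m and angle between holder's own z axis and vertical below 0.08 rad and angle between the y axis of holder and the y axis of stand, either way round below 0.06 rad and linear speed of holder below 0.02 m/s); the robot touches nothing.
It fails at once if the holder is pressed on the stand with more than 35 N (contact force between holder and stand above 35 N).
It fails at once if a knight or the paint pot is moved more than 20 mm or tipped (distance of any of knight_green, knight_red, knight_black, paint_pot from where it was at the start of the episode above 0.02 m or angle between any of knight_green, knight_red, knight_black, paint_pot's own z axis and vertical above 0.4 rad).
It also fails if it takes over 72 s, if anything falls off the work surface, if the arm or the gripper's body presses on something with over 40 N, if the wrist force passes 120 N, or if a joint passes its speed limit or range.

## Working session

There is one attempt and no reset: what is moved stays moved. The work goes in short steps, Python scripts to look and compute and a shell command to move; the robot and the scene stay as the last step left them, time stands still between calls to the robot, and variables do not carry over. Pictures are saved under pics/ and viewed, at most 10 in all, crops included, and the job is handed in when it is done.

```bash
mkdir -p pics
cat > h.py <<'E'
import numpy as np, cv2
from scipy.spatial.transform import Rotation as R
from cell import manip
def params(n):
    p=manip.camera_params(n); f=240/np.tan(np.radians(p["fovy"])/2)
    return p,f
def rot(a):
    a=np.array(a,float)
    return a if a.shape==(3,3) else R.from_euler('xyz',a).as_matrix()
def ray(p,u,v):
    f=240/np.tan(np.radians(p["fovy"])/2)
    d=np.array([(u-p["cx"])/f,(v-p["cy"])/f]); s=d.copy()
    for _ in range(30): s=d/(1+p["k1"]*(s@s))
    return np.array(p["origin"],float), rot(p["attitude"])@np.array([s[0],s[1],1])
def proj(p,X):
    f=240/np.tan(np.radians(p["fovy"])/2)
    c=rot(p["attitude"]).T@(np.array(X,float)-p["origin"]); s=c[:2]/c[2]
    return s*(1+p["k1"]*(s@s))*f+[p["cx"],p["cy"]]
def onz(p,u,v,z):
    o,d=ray(p,u,v); return o+d*(z-o[2])/d[2]
def tri(*obs):
    A=np.zeros((3,3));b=np.zeros(3);L=[]
    for p,u,v in obs:
        o,d=ray(p,u,v);d/=np.linalg.norm(d);M=np.eye(3)-np.outer(d,d);A+=M;b+=M@o;L.append((M,o))
    X=np.linalg.solve(A,b); return X,[np.linalg.norm(M@(X-o)) for M,o in L]
E
python3 - <<'E'
from h import *
for n in("top","side","wrist"):
    print(n,manip.camera_params(n)); cv2.imwrite(f"pics/{n}0.png",manip.camera(n)[:,:,::-1])
print(manip.tip_reach,manip.read_state())
E
```

```text
top {'fovy': 54.57286775885526, 'cx': 329.7812125276077, 'cy': 249.07543572245115, 'k1': -0.07941375399879741, 'origin': array([ 343.43699817,   94.57786088, 1121.20441286]), 'attitude': array([-3.01757551, -0.01097004, -1.56049871])}
side {'fovy': 46.77769416091408, 'cx': 320.3291870551838, 'cy': 241.10510861156385, 'k1': -0.10487426854681745, 'origin': array([ 415.31251805, -794.74953961,  979.57898666]), 'attitude': array([-2.33520138e+00,  2.94561181e-04, -4.38454289e-02])}
wrist {'fovy': 66.59188357583636, 'cx': 324.7346483672402, 'cy': 241.02098261263941, 'k1': -0.07578844106222173, 'origin': array([ 272.6646043 , -484.67085664,  384.35262646]), 'attitude': array([ 2.85975818e+00,  1.79198933e-03, -1.20258232e+00])}
14.0 {'clock': 0.15, 'joints': array([-1.26961777e+00,  3.00290030e-01,  1.52140134e+00, -2.17599162e-05,
        1.32071294e+00, -6.66036995e-02]), 'qd': array([-1.14781558e-03, -1.26954309e-03, -2.28526341e-03,  2.32449435e-04,
        6.82936099e-04,  5.26722555e-05]), 'effort': array([-3.81447835e-04, -5.31960905e+01, -3.52819026e+01,  7.08007277e-02,
        2.36025313e-02, -5.03480419e-05]), 'eef_pos': array([ 197.67969914, -513.028341  ,  185.66170748]), 'eef_rot': array([-3.14078139e+00, -3.29874747e-05,  3.67787637e-01]), 'wrist_force': array([-0.00290351,  0.17811436,  0.29838229]), 'moment': array([ 0.05773847, -0.07047373, -0.00479246]), 'finger_force': 0.0, 'finger_gap': 93.89733661042604}
```

View pics/top0.png

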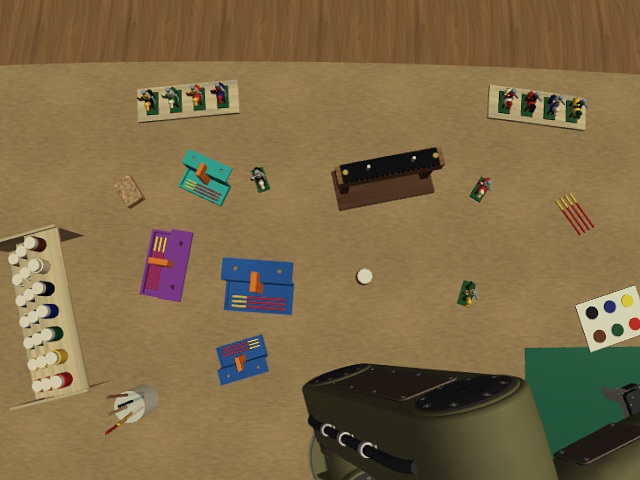

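View pics/side0.png

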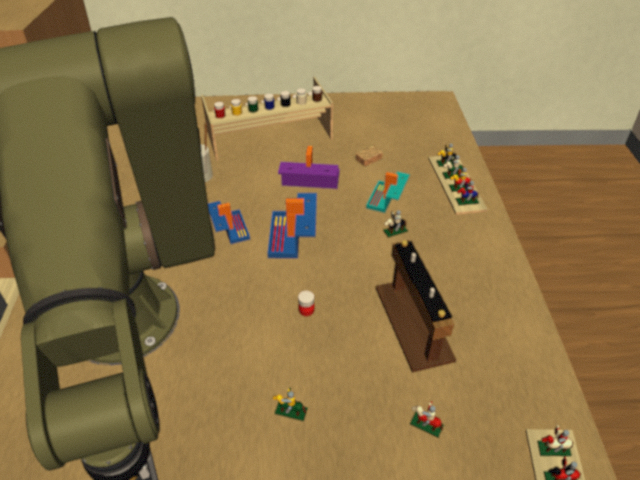

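Top view: the holders are a large blue one (258,286), a small blue one (242,360), a purple one (166,265) and a turquoise one (206,178). The larger blue one fits the description. The stand is at (388,178), the pot at (364,276), and the knights at (260,180), (481,188) and (468,293). An enlarged crop will confirm the choice.

Run:
```python
from h import *
t=cv2.imread("pics/top0.png");s=cv2.imread("pics/side0.png")
def c(im,x,y,w,h): return cv2.resize(im[y:y+h,x:x+w],(400,300),interpolation=cv2.INTER_CUBIC)
cv2.imwrite("pics/c1.png",np.vstack([np.hstack([c(t,210,250,100,75),c(t,325,140,130,97)]),np.hstack([c(s,255,185,100,75),c(s,370,230,100,75)])]))
```

```text
(no output)
```

View pics/c1.png

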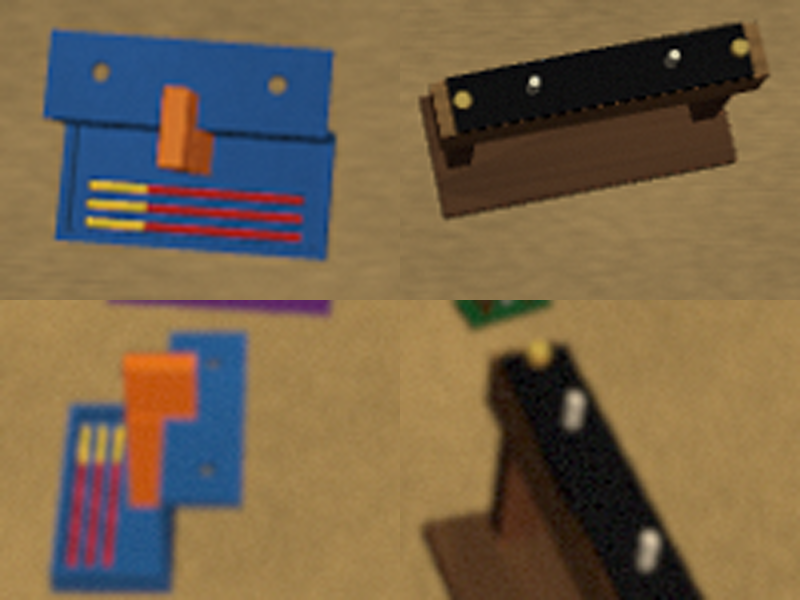

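The crop confirms the large blue holder with its flange at the back. Flange holes in the top view are at (235.5,268) and (279.5,271.2), and in the side view at (308.2,201.2) and (306.7,227.5). Pins are at top (368.6,166.0) and (414.4,157.5), side (413.7,253.5) and (433,288). Next I triangulate.

Run:
```python
from h import *
t,_=params("top");s,_=params("side")
def T(n,a,b):
    X,e=tri((t,*a),(s,*b)); print(n,X.round(1),np.round(e,1)); return X
hL=T("holeL",(235.2,267.7),(308.0,201.1));hR=T("holeR",(279.2,271),(306.5,227.2))
g=T("grip",(253.5,281.5),(295,198))
pL=T("pinL",(368.3,165.7),(413.7,253.5));pR=T("pinR",(414.0,157.2),(432.7,287.7))
for n,a,b in(("hole",hL,hR),("pin",pL,pR)): d=(a-b)[:2]; print(n,np.linalg.norm(d),"yaw",np.degrees(np.arctan2(-d[0],d[1])),(a+b)/2)
for n,u,v,z in (("pot",364,270,50),("kb",260,180,30),("kr",481,188,30),("kg",468,293,30),("smallblue",242,360,40),("purple",166,265,40),("turq",206,178,40),("hL80",235.2,267.7,80),("hR80",279.2,271,80),("pL",368.3,165.7,168),("pR",414.0,157.2,168),("gr122",253.5,281.5,122)): print(n,onz(t,u,v,z).round(1))
```

```text
holeL [430.4 297.9  73.5] [1.1 1.1]
holeR [424.  198.   74.6] [1.1 1.1]
grip [397.6 247.5 126.2] [1.8 1.8]
pinL [642.8   5.4 167.5] [1.1 1.1]
pinR [663.3 -92.1 169.7] [1.7 1.7]
hole 100.12399120568448 yaw -3.6402267203334056 [427.18757538 247.95584699  74.0588272 ]
pin 99.64066695372836 yaw 11.860132667987871 [653.02103004 -43.31237479 168.55193435]
pot [429.3   4.6  50. ]
kb [645.6 254.1  30. ]
kr [ 633.8 -282.9   30. ]
kg [ 378.8 -243.6   30. ]
smallblue [220.4 282.2  40. ]
purple [436.2 468.   40. ]
turq [646.7 382.8  40. ]
hL80 [428.7 296.6  80. ]
hR80 [422.5 197.4  80. ]
pL [641.5   5.5 168. ]
pR [662.  -92.3 168. ]
gr122 [396. 248. 122.]
```

Everything agrees with the given sizes: hole spacing 100.1 mm at z 74, pin spacing 99.6 mm, tops about 168 mm, grip 29.6 mm ahead of the seat. A helper converts targets into tool shifts.

```bash
cat >> h.py <<'E'
def go(x,y,z,yawdeg):
    s=manip.read_state(); Rm=R.from_euler('xyz',s["eef_rot"]).as_matrix()
    d=Rm.T@(np.array([x,y,z])-s["eef_pos"])
    yaw=np.degrees(np.arctan2(Rm[1,0],Rm[0,0]))
    print("clock",round(s["clock"],2),"pos",s["eef_pos"].round(1),"yaw",round(yaw,2),"-> cm",(d/10).round(2),"roll units",round(((yaw-yawdeg+180)%360-180)/5,2))
E
python3 -c "
from h import *
go(480,-150,240,-3.6);go(397,248,240,-3.6)"
```

```text
clock 0.15 pos [ 197.7 -513.   185.7] yaw 21.07 -> cm [ 39.4  -23.73  -5.41] roll units 4.93
clock 0.15 pos [ 197.7 -513.   185.7] yaw 21.07 -> cm [ 45.96 -63.85  -5.38] roll units 4.93
```

```bash
python3 -m creep '[[1,[39.4,-23.7,-5.4],4.93],[1,[39.4,-23.7,-5.4],4.93],[1,[39.4,-23.7,-5.4],4.93],[1,[39.4,-23.7,-5.4],4.93],[1,[39.4,-23.7,-5.4],4.93],[1,[39.4,-23.7,-5.4],4.93],[1,[39.4,-23.7,-5.4],4.93],[1,[39.4,-23.7,-5.4],4.93],[1,[39.4,-23.7,-5.4],4.93],[1,[39.4,-23.7,-5.4],4.93],[1,[39.4,-23.7,-5.4],4.93],[1,[39.4,-23.7,-5.4],4.93]]'; python3 -c "
from h import *
go(390,248,240,-3.6)"
```

```text
clock: 1.35
eef_pos: [479.9, -150.5, 239.7]
eef_rot: [-3.142, 0.001, -0.062]
wrist_force: [-0.4, -0.5, -0.2]
finger_gap: 93.9
finger_force: 0.0
clock 1.35 pos [ 479.9 -150.5  239.7] yaw -3.53 -> cm [-1.143e+01 -3.922e+01 -2.000e-02] roll units 0.01
```

```bash
python3 -m creep '[[1,[-11.4,-39.2,0],0],[1,[-11.4,-39.2,0],0],[1,[-11.4,-39.2,0],0],[1,[-11.4,-39.2,0],0],[1,[-11.4,-39.2,0],0],[1,[-11.4,-39.2,0],0],[1,[-11.4,-39.2,0],0],[1,[-11.4,-39.2,0],0],[1,[-11.4,-39.2,0],0],[1,[-11.4,-39.2,0],0],[1,[-11.4,-39.2,0],0]]'
python3 - <<'E'
from h import *
import pickle
p=manip.camera_params("wrist");im=manip.camera("wrist")[:,:,::-1]
pickle.dump(p,open("w1.pkl","wb"));cv2.imwrite("pics/w1.png",im)
for X in([430,298,80],[424,198,80],[397,248,122]): print(proj(p,X).round(1))
E
```

```text
clock: 2.45
eef_pos: [391.3, 246.4, 239.9]
eef_rot: [3.141, 0.0, -0.064]
wrist_force: [0.0, -0.6, -0.3]
finger_gap: 93.9
finger_force: 0.0
[269.1 183.3]
[371.3 182.9]
[321.9 222.7]
```

View pics/w1.png

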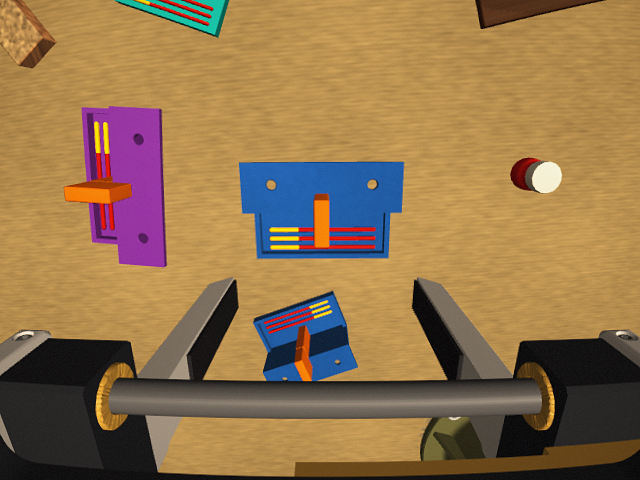

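Wrist view: holes at (271,184.5) and (373,184), grip top centre at about (321.5,222). All are within 2 px of prediction, so I descend to grasp.

```bash
python3 -c "
from h import *
go(396.8,247.2,101,-3.64)"
```

```text
clock 2.5 pos [391.4 246.3 240. ] yaw -3.7 -> cm [ 0.53 -0.13 13.9 ] roll units -0.01
```

```bash
python3 -m creep '[[1,[0.5,-0.1,4],0],[1,[0.5,-0.1,8],0],[1,[0.5,-0.1,11],0],[1,[0.5,-0.1,13],0],[1,[0.5,-0.1,13.9],0],[1,[0.5,-0.1,13.9],0],[-1,[0.5,-0.1,13.9],0],[-1,[0.5,-0.1,13.9],0],[-1,[0.5,-0.1,13.9],0],[-1,[0.5,-0.1,13.9],0],[-1,[0.5,-0.1,13.9],0],[-1,[0.5,-0.1,13.9],0]]' 45
```

```text
clock: 3.7
eef_pos: [395.9, 248.7, 101.2]
eef_rot: [-3.141, -0.0, -0.062]
wrist_force: [0.4, -0.8, -0.1]
finger_gap: 49.4
finger_force: 0.0
```

```bash
python3 -m creep '[[-1,[0,0,0],0],[-1,[0,0,0],0],[-1,[0,0,0],0],[-1,[0,0,-2],0],[-1,[0,0,-4],0],[-1,[0,0,-7],0],[-1,[0,0,-11],0],[-1,[0,0,-15],0],[-1,[0,0,-17],0],[-1,[0,0,-17],0]]'
python3 - <<'E'
from h import *
import pickle
p=manip.camera_params("wrist");s=manip.read_state();im=manip.camera("wrist")[:,:,::-1]
pickle.dump((p,s),open("w2.pkl","wb"));cv2.imwrite("pics/w2.png",im[150:450,120:520].repeat(2,0).repeat(2,1))
print(s["eef_pos"],s["finger_gap"],s["finger_force"],s["wrist_force"],s["moment"])
go(560,-42,300,11.86)
E
```

```text
clock: 4.7
eef_pos: [396.7, 249.1, 273.8]
eef_rot: [-3.139, -0.004, -0.062]
wrist_force: [0.4, -0.5, -0.9]
finger_gap: 0.4
finger_force: 0.0
[396.69220022 249.05409513 273.7894    ] 0.422923178074698 0.0 [ 0.39883583 -0.51114366 -0.85067912] [0.06936353 0.02375422 0.00315819]
clock 4.75 pos [396.2 248.8 271.6] yaw -3.58 -> cm [18.17 27.99 -2.83] roll units -3.09
```

View pics/w2.png

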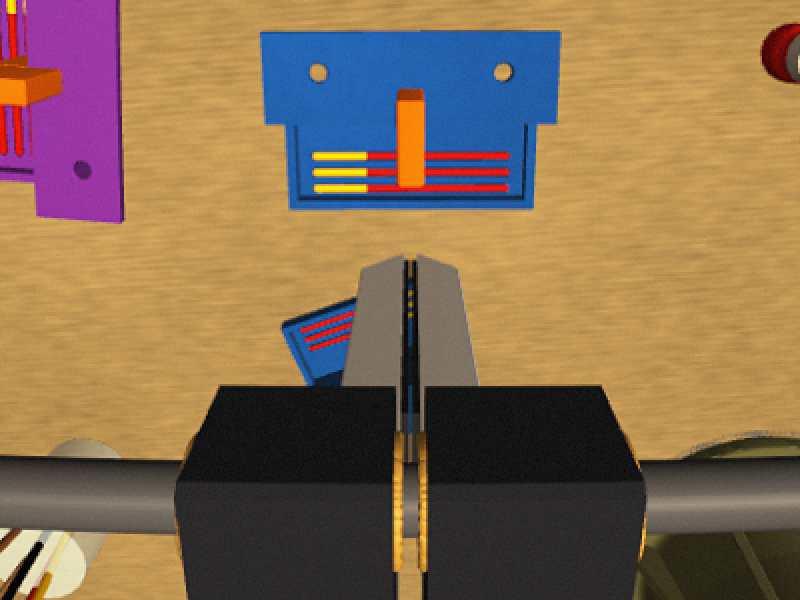

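The fingers close at about 75 mm/s, so I lifted before they had closed. The holder is still standing at (410,120) in the crop, with the fingers aligned on its grip. I reopen partly, descend again and wait.

```bash
python3 -m creep '[[0.3,[0,0,0],0],[0.3,[0,0,0],0],[0.3,[0,0,0],0],[0.3,[0,0,2],0],[0.3,[0,0,4],0],[0.3,[0,0,6],0],[0.3,[0,0,8.5],0],[0.3,[0,0,11.5],0],[0.3,[0,0,14.5],0],[0.3,[0,0,16.5],0],[0.3,[0,0,17.0],0],[0.3,[0,0,17.0],0]]'; python3 -c "
from h import *
go(396.8,248,101,-3.64)"
```

```text
clock: 5.95
eef_pos: [395.7, 248.5, 100.7]
eef_rot: [3.141, 0.001, -0.062]
wrist_force: [-0.2, -0.0, 1.0]
finger_gap: 60.9
finger_force: 0.0
clock 5.95 pos [395.7 248.5 100.7] yaw -3.58 -> cm [ 0.11  0.04 -0.03] roll units 0.01
```

```bash
python3 -m creep '[[-1,[0,0,0],0],[-1,[0,0,0],0],[-1,[0,0,0],0],[-1,[0,0,0],0],[-1,[0,0,0],0],[-1,[0,0,0],0],[-1,[0,0,0],0],[-1,[0,0,0],0],[-1,[0,0,0],0],[-1,[0,0,0],0]]'
```

```text
clock: 6.95
eef_pos: [396.0, 248.7, 101.1]
eef_rot: [-3.141, -0.0, -0.062]
wrist_force: [1.8, 0.5, 0.0]
finger_gap: 12.0
finger_force: 45.0
```

```bash
python3 -m creep '[[-1,[0,0,-1],0],[-1,[0,0,-2],0],[-1,[0,0,-4],0],[-1,[0,0,-7],0],[-1,[0,0,-11],0],[-1,[0,0,-15],0],[-1,[0,0,-17],0],[-1,[0,0,-17.5],0],[-1,[0,0,-17.5],0]]'; python3 -c "
from h import *
go(560,-62,277,11.86)"
```

```text
clock: 7.85
eef_pos: [395.8, 248.6, 276.2]
eef_rot: [-3.141, -0.0, -0.062]
wrist_force: [-0.1, -0.3, -3.8]
finger_gap: 11.9
finger_force: 45.0
clock 7.85 pos [395.8 248.6 276.2] yaw -3.58 -> cm [18.32 29.97 -0.08] roll units -3.09
```

```bash
python3 -m creep '[[-1,[4,6.5,0],-0.6],[-1,[7,11.5,0],-1.2],[-1,[10,16.5,0],-1.8],[-1,[13,21.5,0],-2.4],[-1,[16,26,0],-3],[-1,[17.5,28.7,0],-3.09],[-1,[18.3,30,0],-3.09],[-1,[18.3,30,0],-3.09],[-1,[18.3,30,0],-3.09],[-1,[18.3,30,0],-3.09]]'
python3 - <<'E'
from h import *
import pickle
p=manip.camera_params("wrist");s=manip.read_state();im=manip.camera("wrist")[:,:,::-1]
pickle.dump((p,s),open("w3.pkl","wb"));cv2.imwrite("pics/w3full.png",im)
cv2.imwrite("pics/w3.png",cv2.resize(im[20:320,120:520],None,fx=2,fy=2,interpolation=cv2.INTER_CUBIC))
print(s["eef_pos"],s["eef_rot"],s["wrist_force"],s["moment"])
for X in([641.5,5.5,168],[662,-92,168]): print(proj(p,X).round(1))
Rm=R.from_euler('xyz',s["eef_rot"]).as_matrix()
for y in(50,-50): print(proj(p,s["eef_pos"]+Rm@[30,y,21]).round(1))
E
```

```text
clock: 8.85
eef_pos: [559.3, -61.5, 275.0]
eef_rot: [-3.141, 0.002, 0.208]
wrist_force: [0.6, 0.2, -3.1]
finger_gap: 11.8
finger_force: 45.0
[559.32770676 -61.49787568 275.03054564] [-3.14068238e+00  1.66558886e-03  2.07701846e-01] [ 0.55177887  0.22771194 -3.11713229] [-0.0029607  -0.00575819  0.0052875 ]
[263.9 117.9]
[388.2 118. ]
[405.  220.2]
[243.3 220.1]
```

View pics/w3.png

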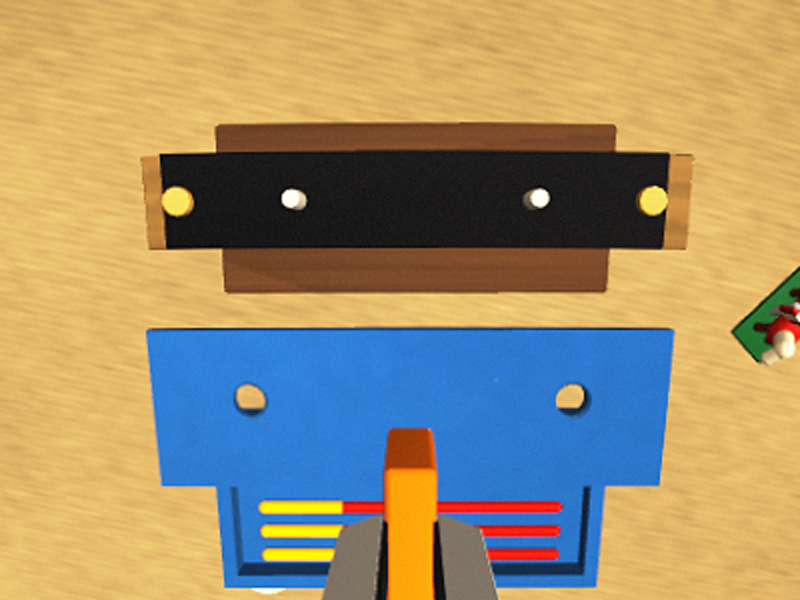

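The pin tops sit at full-frame (265.0,119.0) and (390.0,118.7), the flange holes at (245.5,219.5) and (406.7,219.5). I compute the alignment from these, all within the same camera.

Run:
```python
from h import *
import pickle
p,s=pickle.load(open("w3.pkl","rb"))
zf=s["eef_pos"][2]-21
P=[onz(p,265,119,168),onz(p,390,118.7,168)];H=[onz(p,245.5,219.5,zf),onz(p,406.7,219.5,zf)]
for n,(a,b) in(("pin",P),("hole",H)): d=a-b; print(n,a,b,np.linalg.norm(d),np.degrees(np.arctan2(-d[0],d[1])))
Rm=R.from_euler('xyz',s["eef_rot"]).as_matrix()
print("hole mid in tool",Rm.T@(sum(H)/2-s["eef_pos"]))
D=Rm.T@(sum(P)/2-sum(H)/2); print("shift tool mm",D, "world",sum(P)/2-sum(H)/2)
t,_=params("top")
```

```text
pin [640.82159151   4.47184062 168.        ] [661.79342177 -93.55805118 168.        ] 100.24807904326472 12.075434660806236
hole [578.97697578  -7.63297896 254.03054564] [ 599.59846878 -105.09907085  254.03054564] 99.6237172683094 11.946239865127424
hole mid in tool [30.40927984  1.17562045 20.94831827]
shift tool mm [63.2680463   1.29860463 85.92413984] world [ 62.01978436  11.82291963 -86.03054564]
```

```bash
python3 -m creep '[[-1,[2,0.1,0],0],[-1,[4,0.1,0],0],[-1,[5.5,0.13,0],0],[-1,[6.3,0.13,0],0],[-1,[6.3,0.13,1],0],[-1,[6.3,0.13,2.5],0],[-1,[6.3,0.13,4],0],[-1,[6.3,0.13,5.5],0],[-1,[6.3,0.13,6.3],0],[-1,[6.3,0.13,6.5],0],[-1,[6.3,0.13,6.5],0],[-1,[6.3,0.13,6.5],0]]'
python3 - <<'E'
from h import *
import pickle
p=manip.camera_params("wrist");s=manip.read_state();im=manip.camera("wrist")[:,:,::-1]
pickle.dump((p,s),open("w4.pkl","wb"));cv2.imwrite("pics/w4full.png",im)
a=im[190:240,220:270];b=im[190:240,385:435]
cv2.imwrite("pics/w4.png",np.vstack([np.hstack([cv2.resize(k,(400,400),interpolation=cv2.INTER_CUBIC) for k in(a,b)]),cv2.resize(im[170:270,130:530],(800,200))]))
print(s["eef_pos"],s["eef_rot"],s["wrist_force"],s["moment"])
E
```

```text
clock: 10.1
eef_pos: [621.9, -50.5, 211.8]
eef_rot: [3.141, -0.001, 0.207]
wrist_force: [0.2, -0.3, -2.7]
finger_gap: 11.7
finger_force: 45.0
[621.92608778 -50.49950851 211.84364938] [ 3.14118034e+00 -1.14342653e-03  2.07279260e-01] [ 0.20990696 -0.26435677 -2.70523803] [ 0.02739535 -0.0191957  -0.04903626]
```

View pics/w4.png

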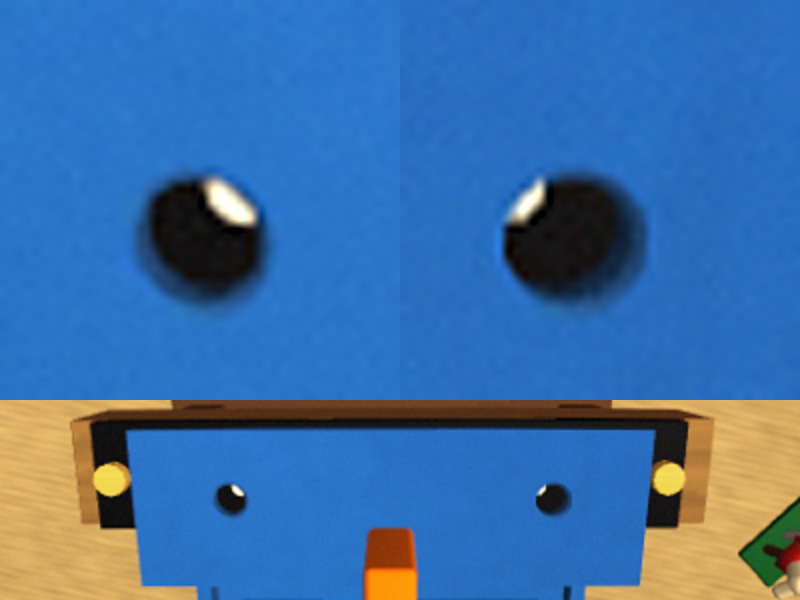

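Run:
```python
from h import *
import pickle
from scipy.optimize import least_squares
p,s=pickle.load(open("w4.pkl","rb"))
Rm=R.from_euler('xyz',s["eef_rot"]).as_matrix(); zf=s["eef_pos"][2]-21
H=[onz(p,245.4,219.8,zf),onz(p,406.9,219.7,zf)]; print("holes",H)
im=cv2.imread("pics/w4full.png").astype(float)
for (x0,x1),P in(((220,270),[640.8,4.5]),((385,435),[661.8,-93.6])):
    w=im[190:240,x0:x1].min(2); ys,xs=np.where(w>110); print("white",len(xs),xs.mean()+x0,ys.mean()+190)
    # rendered visible area centroid: white silhouette (top 6.6 + 8mm at -2.5..) intersect hole visibility
    def vis(c):
        g=np.zeros((800,800),np.uint8);f=lambda X:((np.array([proj(p,q) for q in X])-[x0,190]+.5)*16)
        a=np.linspace(0,6.283,40);ci=lambda cx,cy,r,z:np.c_[cx+r*np.cos(a),cy+r*np.sin(a),np.full(40,z)]
        pin=np.vstack([f(ci(*c,3.3,168)),f(ci(*c,4,165.5)),f(ci(*c,4,150))]).astype(np.float32)
        cv2.fillConvexPoly(g,cv2.convexHull(pin).astype(np.int32),1)
        h=H[0] if x0==220 else H[1]
        for dz in(0,-6):
            m=np.zeros_like(g);cv2.fillConvexPoly(m,f(ci(h[0],h[1],5,zf+dz)).astype(np.int32),1);g&=m
        yy,xx=np.where(g); return (len(xx)/256,xx.mean()/16-.5+x0,yy.mean()/16-.5+190) if len(xx) else (0,0,0)
    print("nominal",vis(P))
    best=min(((np.linalg.norm(np.array(vis((P[0]+i,P[1]+j)))*[.15,1,1]-np.array([len(xs)*.15,xs.mean()+x0,ys.mean()+190])),i,j) for i in np.arange(-3,3.1,.3) for j in np.arange(-3,3.1,.3)))
    print("best",np.round(best,2),"pin",P[0]+best[1],P[1]+best[2])
```

```text
holes [array([641.44199903,   3.35926842, 190.84364938]), array([662.10519162, -94.34726371, 190.84364938])]
white 22 248.13636363636363 214.77272727272728
nominal (24.89453125, np.float64(249.01794680684137), np.float64(215.06686411423192))
best [0.39 0.6  0.9 ] pin 641.4 5.399999999999998
white 11 400.6363636363636 214.27272727272728
nominal (5.30078125, np.float64(401.49392041267504), np.float64(214.98162306558584))
best [ 1.39 -0.   -0.3 ] pin 661.8 -93.89999999999999
```

```bash
python3 -m creep '[[-1,[0,-0.05,0.3],0],[-1,[-0.02,-0.1,0.6],0],[-1,[-0.02,-0.1,1.0],0],[-1,[-0.02,-0.1,1.0],0],[-1,[-0.02,-0.1,1.0],0]]'; python3 -c "
from h import *
go(621.5,-49.6,200,11.95)"
```

```text
clock: 10.65
eef_pos: [621.3, -49.6, 200.9]
eef_rot: [-3.142, 0.0, 0.207]
wrist_force: [0.3, 0.4, -3.1]
finger_gap: 11.7
finger_force: 45.0
clock 10.65 pos [621.3 -49.6 200.9] yaw 11.87 -> cm [0.02 0.01 0.09] roll units -0.02
```

```bash
python3 -m creep '[[-1,[0,0,0.2],0],[-1,[0,0,0.4],0],[-1,[0,0,0.5],0],[-1,[0,0,0.55],0],[-1,[0,0,0.6],0],[-1,[0,0,0.65],0],[-1,[0,0,0.7],0],[-1,[0,0,0.7],0]]'
```

```text
clock: 11.45
eef_pos: [621.3, -49.6, 194.0]
eef_rot: [-3.142, 0.0, 0.207]
wrist_force: [-0.2, -0.3, -3.1]
finger_gap: 11.8
finger_force: 45.0
```

```bash
python3 -m creep '[[-1,[0,0,0.05],0],[-1,[0,0,0.1],0],[-1,[0,0,0.15],0],[-1,[0,0,0.2],0],[-1,[0,0,0.2],0]]'
```

```text
clock: 11.95
eef_pos: [621.3, -49.6, 191.9]
eef_rot: [-3.142, 0.0, 0.207]
wrist_force: [-0.7, -0.6, -3.3]
finger_gap: 11.7
finger_force: 45.0
```

```bash
python3 -m creep '[[-1,[0,0,0.05],0],[-1,[0,0,0.1],0],[-1,[0,0,0.15],0],[-1,[0,0,0.2],0],[-1,[0,0,0.25],0],[-1,[0,0,0.3],0],[-1,[0,0,0.3],0]]'; python3 -c "
from h import *
print(manip.read_state()['moment'])"
```

```text
clock: 12.65
eef_pos: [621.3, -49.5, 189.0]
eef_rot: [-3.142, 0.0, 0.207]
wrist_force: [-0.4, 1.0, -2.5]
finger_gap: 11.5
finger_force: 45.0
[ 0.03366671 -0.01449607 -0.02129828]
```

Both pins are in: the flange is about 6 mm below the pin tops with only about 1 N sideways. I continue gently.

```bash
python3 -m creep '[[-1,[0,0,0.1],0],[-1,[0,0,0.2],0],[-1,[0,0,0.3],0],[-1,[0,0,0.4],0],[-1,[0,0,0.5],0],[-1,[0,0,0.5],0]]'
```

```text
clock: 13.25
eef_pos: [621.3, -49.6, 183.9]
eef_rot: [-3.142, 0.0, 0.207]
wrist_force: [0.1, 0.4, -2.9]
finger_gap: 11.7
finger_force: 45.0
```

```bash
python3 -m creep '[[-1,[0,0,0.1],0],[-1,[0,0,0.2],0],[-1,[0,0,0.3],0],[-1,[0,0,0.4],0],[-1,[0,0,0.45],0],[-1,[0,0,0.5],0],[-1,[0,0,0.5],0]]'
```

```text
clock: 13.95
eef_pos: [621.4, -49.6, 179.0]
eef_rot: [3.142, 0.0, 0.207]
wrist_force: [0.2, 0.8, -3.6]
finger_gap: 11.4
finger_force: 45.0
```

Underside at about 152. Now 0.5 mm steps until the weight is taken.

```bash
python3 -m creep '[[-1,[0,0,0.05],0],[-1,[0,0,0.05],0],[-1,[0,0,0.1],0],[-1,[0,0,0.1],0],[-1,[0,0,0.15],0],[-1,[0,0,0.15],0]]'
```

```text
clock: 14.55
eef_pos: [621.4, -49.6, 177.5]
eef_rot: [-3.142, 0.0, 0.207]
wrist_force: [-0.6, 0.4, -3.4]
finger_gap: 11.4
finger_force: 45.0
```

```bash
python3 -m creep '[[-1,[0,0,0.03],0],[-1,[0,0,0.03],0],[-1,[0,0,0.06],0],[-1,[0,0,0.06],0]]'
```

```text
clock: 14.95
eef_pos: [621.4, -49.6, 177.0]
eef_rot: [3.142, -0.0, 0.207]
wrist_force: [-0.2, -0.1, -4.4]
finger_gap: 11.9
finger_force: 45.0
```

```bash
python3 -m creep '[[-1,[0,0,0.03],0],[-1,[0,0,0.03],0],[-1,[0,0,0.06],0],[-1,[0,0,0.06],0]]'
```

```text
clock: 15.35
eef_pos: [621.5, -49.6, 176.9]
eef_rot: [3.141, -0.001, 0.207]
wrist_force: [-2.0, 0.1, 3.8]
finger_gap: 11.9
finger_force: 45.0
```

About 7 N of contact at TCP z 176.9, against an expected 177, so the flange appears home. I check by picture before letting go.

```bash
python3 -m creep '[[-1,[0,0,0],0],[-1,[0,0,0],0]]'
python3 - <<'E'
from h import *
im=manip.camera("wrist")[:,:,::-1]; s=manip.camera("side")[:,:,::-1]
cv2.imwrite("pics/w5.png",np.vstack([cv2.resize(im[170:270,130:530],(800,200)),cv2.resize(s[225:375,350:550],(800,400))[:, :] ]))
E
```

```text
clock: 15.55
eef_pos: [621.5, -49.6, 176.8]
eef_rot: [3.141, -0.001, 0.207]
wrist_force: [-2.3, 0.5, 5.8]
finger_gap: 11.8
finger_force: 45.0
```

View pics/w5.png

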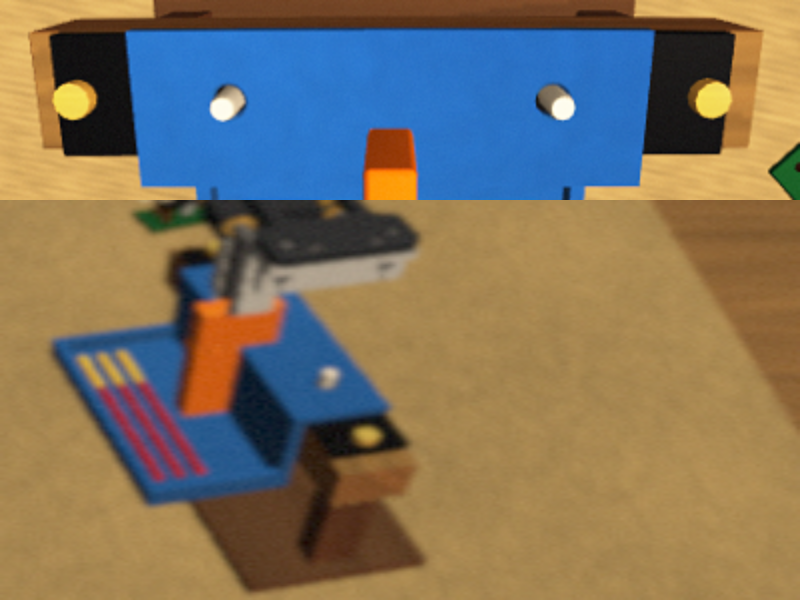

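Both pins stand through the holes, at (228,102) and (556,102) in the crop, and the flange lies flat on the bar with the tray towards the robot. I release to about 35 mm and rise.

```bash
python3 -m creep '[[-0.25,[0,0,0],0],[-0.25,[0,0,0],0],[-0.25,[0,0,0],0],[-0.25,[0,0,0],0],[-0.25,[0,0,0],0],[-0.25,[0,0,0],0],[-0.25,[0,0,-1],0],[-0.25,[0,0,-3],0],[-0.25,[0,0,-6],0],[-0.25,[0,0,-10],0],[-0.25,[0,0,-12],0],[-0.25,[0,0,-12],0]]'; python3 -m creep '[[-0.25,[-2,0,0],0],[-0.25,[-5,0,0],0],[-0.25,[-6,0,0],0],[-0.25,[-6,0,0],0],[-0.25,[-6,0,0],0],[-0.25,[-6,0,0],0]]'
python3 - <<'E'
from h import *
im=manip.camera("wrist")[:,:,::-1]; s=manip.camera("side")[:,:,::-1]
cv2.imwrite("pics/w6.png",np.vstack([cv2.resize(im[0:200],(800,250)),cv2.resize(s[225:375,350:550],(466,350)).copy() if 0 else cv2.resize(s[180:460,200:600],(800,350))]))
E
```

```text
clock: 16.85
eef_pos: [622.1, -49.7, 300.4]
eef_rot: [3.14, -0.006, 0.207]
wrist_force: [-0.6, -0.2, 0.5]
finger_gap: 35.2
finger_force: 0.0
clock: 17.45
eef_pos: [563.2, -61.7, 295.9]
eef_rot: [-3.141, 0.001, 0.207]
wrist_force: [-0.7, 0.6, 1.0]
finger_gap: 35.6
finger_force: 0.0
```

View pics/w6.png

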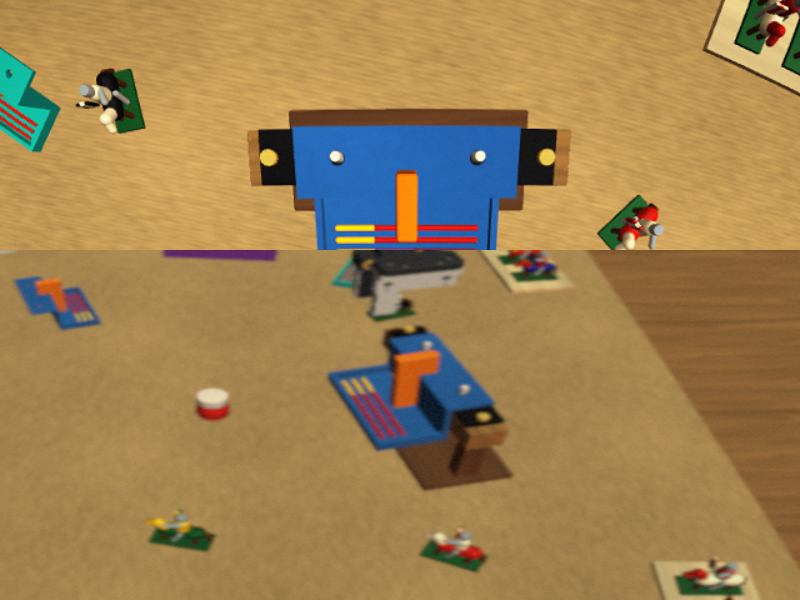

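The holder hangs on both pins, at (337,157) and (480,157), with the gripper clear. The knights and the pot have not moved.

```bash
python3 -c "
from cell import manip
print(manip.sign_off())"
```

```text
the job is handed in; nothing more can be done
None
```

The blue lance holder hangs flush on both pins with its tray towards the robot, released with no more than about 10 N read on the bar, and the knights and pot stand where they were; the job is handed in, but sign-off gave no verdict.

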